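Set the pump flask over the mug and pump it

ROBOT

A 6-joint arm with a two-finger parallel gripper is mounted at the origin on a cart in front of the work surface, level with it; the furniture and walls round the work are solid. World frame = base frame: x ahead of the robot, y to its left, z up, the work surface at z = 0. Lengths are in m, angles in rad, forces in N, time in s.
With the tool pointing down it reaches from about 0.325 to 0.75 m from the base axis. Payload 7.6 kg.
Tool frame: the origin (TCP) lies between the finger pads; the fingertips stand 19 mm ahead of it and the grasp point (between the pads) is the TCP (manip.tips_ahead is the distance from the TCP to the fingertips, in m); z points along the fingers, y is the line along which they close (so a half turn about z gives the same grasp; the last joint's range is limited). The gripper opens to 85 mm and grips with 20 to 120 N. Pads are 22 mm wide; open, the fingers measure 114 mm over their backs; the gripper's body (76 mm by 85 mm) begins 54 mm behind the grasp point. The pads swing forward as they close: fully open they stand 13 mm farther back than shut.
Start: joints at [-1.317, 0.052, 1.401, -0, 1.689, -0.07], TCP at [0.167, -0.498, 0.25] pointing down, gripper open.
Joint ranges: [-2.9, 2.9], [-0.91, 2.17], [0.12, 2.37], [-1.06, 4.2], [0.26, 2.73], [-2.93, 2.93]. Speed limits (rad/s): [2.57, 2.57, 3.01, 3.14, 3.14, 3.14].

INTERFACE

Orientations are given as a unit quaternion [x, y, z, w].
In Python, from workcell import sense, viewer, manip, spotter gives the robot as it stands.
- The arm moves only by the shell command python3 -m creep 'ROWS'. ROWS is JSON, a list that holds one entry, the list of rows, each a list of 7 numbers: the turn, a rotation vector about the tool's x, y, z in rad, then the shift along the tool's x, y, z in units of 30 mm (1.0 is 30 mm), then the opening, from 0 (shut) to 1 (fully open). A call has 1 to 12 rows; each row is the pose to reach, as a shift and turn from the pose commanded when the call began, along the tool's axes at that moment; what a row does not reach only later rows make up. A row lasts 1/8 s, in which the tool goes at most 62.5 mm and 10.7 degrees, less where a joint would pass 70% of its speed; a pose out of reach is approached as far as the arm can. A call with a gripper value outside its range is refused whole. The fingers move at their own pace and stop on an object; the grip force is fixed at half the most. Time passes only in rows, so rows that repeat a pose let the fingers close. It gives the time, the measured TCP pose, the force, the opening and the grip force at its end, in the units of the state.
- sense(): the state, without advancing time (a new reading comes with each control period).
- viewer.snapshot(name): name is "side" or "top"; returns a dict with "frame" (400x640x3 uint8, red, green, blue), "fx", "fy", "cx", "cy" (pixels), "R" (3x3) and "t" (3): a world point X has camera coordinates R X + t. Camera axes: x right, y down, z forward; pixel columns grow to the right and rows downward; lengths in m; the calibration is good to about 2 mm. A picture is of the moment at which its call begins. There is no depth.
- manip.sign_off(): hands the job in; it is judged then, once.
Trained networks look in the newest picture that a camera, given by its name, has taken for a name from the list of things; names that differ only in an ending like _2 or _b are one class to them, and where a whole thing is asked for, a point or a joint stands for the part that bears it (a point fixed in the world has none). Each returns a list of dicts, best first, with "confidence" (0 to 1); they miss things now and then, are a little off and sometimes report something else, mostly with a low value. They report only what shows in the picture. A call takes as long as a camera call.
- spotter.find_in(camera, name): "at" ([x, y, z] in m, in the coordinates of the camera as it stood for that picture, good to about 4 mm: the middle of the surface that is visible of it).
- spotter.masks_of(camera, name): "region" (400x640 bool, what is visible of it).
- spotter.tip_of(camera, name): "at" ([x, y, z] in m, in the coordinates of the camera as it stood for that picture, good to about 4 mm: a listed point, or the origin of a listed thing).
The state is a dict: "t": time; "joint_pos": joint angles; "joint_velocities": joint speeds; "joint_torque": joint torques, N m; "tcp_pos": TCP position; "eef_rot": TCP orientation; "wrist_force": force on the tool from outside, world axes, zero at the start; "wrist_torque": the same for the moment, N m; "gripper_width": finger opening in m; "grasp_force": force on a finger pad.
Only numpy, scipy, OpenCV 4.12 (cv2) and the standard library are available. Lean on these libraries where they do the work, as an engineer would, in place of code of your own. Each camera call takes 0.05 s, during which the arm holds its last target. There are 200 camera calls.

TASK

Take the pump flask by its carry bar and, keeping it upright, set it down on the worktop so that its nozzle is over the middle of the mug; then let go of it. Only then press the domed cap on the flask's top right down to its stop, and let it spring back up. Leave the mug and everything else where they stand.

Things in the scene. Friction and masses are not known exactly. Their poses are not given: they have to be found in the camera images.
- flask: pump flask: upright steel cylinder 108 mm wide at its foot (too wide to grip) with a black head whose flat top is 165 mm above the worktop; about 0.6 kg, centre of mass near the cylinder's axis. Origin at the centre of its underside, z up along the cylinder. The nozzle overhangs the side toward the flask's own -x; a nose 34 mm wide carries it (z 138 to 160, out to x = -125 mm).
- carry_bar (a point): centre of the flask's fixed carry bar, at (32, 0, 232) mm in the flask's frame. The bar is straight and level, along the flask's y: 82 mm long, 14 mm thick (along x), 16 mm tall, with 59 mm of free space beneath it; two posts 11 mm thick at y = +-34 mm hold it. Grip it across its 14 mm from above.
- nozzle (a point): lower tip of the flask's nozzle (a down-pointing tube 17 mm in diameter), at (-110, 0, 95) mm in the flask's frame
- cap_top (a point): middle of the top of the domed press cap, at (-26, 0, 189) mm in the flask's frame when up; it moves down with the cap. The grey dome is 52 mm wide at its foot, with sloping sides, and stands 24 mm proud of the flat top; its top is nearly flat for 24 mm.
- press_cap (a joint): how far the cap is pressed, m: 0 up (a spring returns it), 0.012 fully down at its stop. It takes about 3 N to start and 10 N at the stop.
- mug: patterned cup-sized mug, 58 mm wide, 49 mm tall, 0.1 kg, the only one with a handle. Origin on the worktop below it, 12 mm from the bowl's axis toward the handle; the handle points to the mug's own -y (roughly toward the robot), reaching 54 mm from the bowl's axis. Stays where it is.
- mug_mouth (a point): centre of the mug's round mouth at rim height, 49 mm above the worktop; the mouth is about 50 mm wide inside
- tumbler: bystander: clear drinking glass, 80 mm wide, 91 mm tall; origin at the centre of its underside
- tin: bystander: food tin, 57 mm wide, 72 mm tall; origin at the centre of its underside
- jar: bystander: lidded jar, 60 mm wide, 86 mm tall; origin at the centre of its underside
- spice_jar: bystander: spice jar, 44 mm wide, 96 mm tall; origin at the centre of its underside
- pot: bystander: small round lidded pot, 62 mm wide, 35 mm tall; origin at the centre of its underside
- spoon_rest: bystander: shallow round dish, 90 mm wide, 12 mm tall; origin at the centre of its underside
- garlic: bystander: garlic bulb, 60 mm wide, 59 mm tall; origin at the centre of its underside

How it is judged:
By the outcome, as a careful person would: the job done as asked, in the order asked, and still so for the second after the job is handed in, with the robot touching nothing.
It also fails if it takes over 51 s, if anything falls off the work surface, if the arm or the gripper's body presses on something with over 40 N, if the wrist force passes 120 N, or if a joint passes its speed limit or range.

## Working session

There is one attempt and no reset: what is moved stays moved. The work goes in short steps, Python scripts to look and compute and a shell command to move; the robot and the scene stay as the last step left them, time stands still between calls to the robot, and variables do not carry over. Pictures are saved under pics/ and viewed, at most 10 in all, crops included, and the job is handed in when it is done.

```bash
mkdir -p pics
cat > h.py <<'E'
import numpy as np, cv2
from workcell import sense, viewer, manip, spotter
def snap(c,name=None):
    s=viewer.snapshot(c)
    if name: cv2.imwrite(f'pics/{name}.png',cv2.cvtColor(np.asarray(s['frame']),cv2.COLOR_RGB2BGR))
    s['R']=np.array(s['R']);s['t']=np.array(s['t']);return s
def W(s,p): return s['R'].T@(np.array(p)-s['t'])
def P(s,X):
    c=s['R']@np.array(X)+s['t'];return c[0]/c[2]*s['fx']+s['cx'],c[1]/c[2]*s['fy']+s['cy']
def onplane(s,u,v,z):
    d=s['R'].T@np.array([(u-s['cx'])/s['fx'],(v-s['cy'])/s['fy'],1]);o=-s['R'].T@s['t'];return o+d*(z-o[2])/d[2]
E
python3 - <<'E'
from h import *
np.set_printoptions(precision=4,suppress=True)
for c in('top','side'):
    s=snap(c,c+'0'); print(c,'cam at',-s['R'].T@s['t'])
    for n in ['flask','carry_bar','nozzle','cap_top','mug','mug_mouth','tumbler','tin','jar','spice_jar','pot','spoon_rest','garlic']:
        r=spotter.tip_of(c,n)
        print(n,[(W(s,d['at']),np.round(P(s,W(s,d['at']))),round(d['confidence'],2)) for d in r[:2]])
print(sense())
E
```

```text
top cam at [-0.1891 -0.1895  1.6094]
flask [(array([0.4539, 0.159 , 0.0016]), array([290., 230.]), 0.88)]
carry_bar [(array([0.4862, 0.1526, 0.2319]), array([289., 191.]), 0.91)]
nozzle [(array([0.3516, 0.1974, 0.0935]), array([267., 243.]), 0.56)]
cap_top [(array([0.4303, 0.1668, 0.1906]), array([281., 211.]), 0.54)]
mug [(array([ 0.4763, -0.1496,  0.0005]), array([377., 246.]), 0.53)]
mug_mouth [(array([ 0.4886, -0.1512,  0.0456]), array([379., 238.]), 0.85)]
tumbler [(array([ 0.4732,  0.347 , -0.0011]), array([242., 212.]), 0.75)]
tin [(array([ 0.4769, -0.1522, -0.0023]), array([378., 246.]), 0.45)]
jar [(array([ 0.4762, -0.1533, -0.0028]), array([378., 247.]), 0.74), (array([0.6068, 0.208 , 0.0004]), array([290., 190.]), 0.71)]
spice_jar [(array([ 0.6347,  0.0991, -0.0006]), array([321., 190.]), 0.56)]
pot [(array([0.6267, 0.0079, 0.001 ]), array([344., 198.]), 0.8), (array([ 0.4554,  0.1619, -0.0017]), array([290., 229.]), 0.52)]
spoon_rest [(array([ 0.4711, -0.3654, -0.0023]), array([438., 264.]), 0.9)]
garlic [(array([0.5492, 0.3884, 0.0021]), array([239., 191.]), 0.45)]
side 
[... 723 characters left out ...]
844]), array([286., 170.]), 0.19)]
spoon_rest [(array([ 0.4706, -0.3628,  0.0016]), array([304., 378.]), 0.93)]
garlic [(array([0.5491, 0.3852, 0.0016]), array([326., 190.]), 0.58)]
{'t': 1.4, 'joint_pos': array([-1.3173,  0.0522,  1.4007, -0.    ,  1.6886, -0.0703]), 'joint_velocities': array([ 0.0001, -0.0004,  0.0007, -0.0001,  0.0003, -0.0003]), 'joint_torque': array([  0.0003, -38.1534, -36.0308,  -0.    ,   0.0002,  -0.    ]), 'tcp_pos': array([ 0.1671, -0.4977,  0.2503]), 'eef_rot': array([ 0.9869,  0.1612, -0.    ,  0.0001]), 'wrist_force': array([ 0.5019,  0.4364, -0.1067]), 'wrist_torque': array([ 0.0456, -0.0095, -0.0357]), 'grasp_force': 0.0, 'gripper_width': 0.08495450425149306}
```

Run:
```python
import cv2
a=cv2.imread('pics/top0.png')[150:310,190:470];b=cv2.imread('pics/side0.png')
cv2.imwrite('pics/a.png',cv2.resize(a,(784,448),interpolation=cv2.INTER_CUBIC))
```

```text
(no output)
```

View pics/a.png

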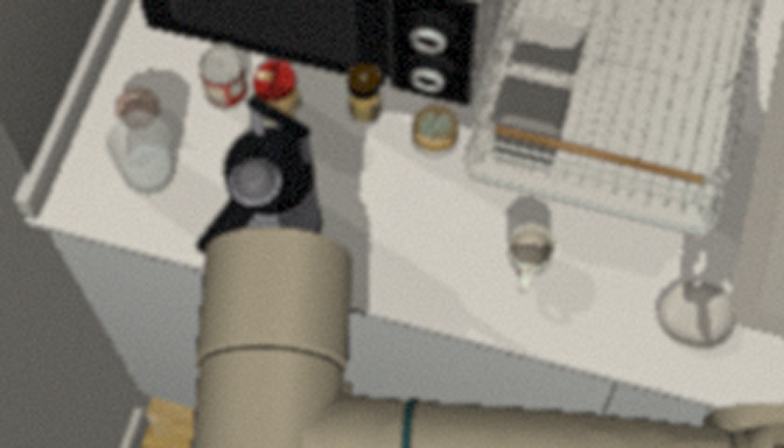

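View pics/side0.png

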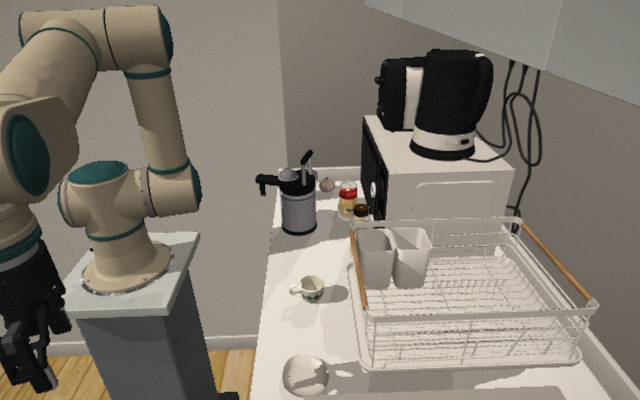

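The pictures agree with the networks. The flask is at side (298,205) with its nozzle toward the robot, the mug is at side (312,286) with its handle toward the robot, and the space between flask and mug is free. The rack blocks the far side of the mug, so I'll place the flask to the mug's left (+y).

```bash
cat >> h.py <<'E'
from scipy.spatial.transform import Rotation as Ro
np.set_printoptions(precision=4,suppress=True)
M={'flask':(0,0,0),'carry_bar':(.032,0,.232),'nozzle':(-.11,0,.095),'cap_top':(-.026,0,.189)}
def fit(cams=('top','side'),save=None):
    A=[];B=[]
    for c in cams:
        s=snap(c,save and save+c)
        for n,m in M.items():
            r=spotter.tip_of(c,n)
            if r and r[0]['confidence']>.3: A.append(m[:2]);B.append(W(s,r[0]['at'])[:2]); print(c,n,W(s,r[0]['at']),round(r[0]['confidence'],2))
    A=np.array(A);B=np.array(B);a=A-A.mean(0);b=B-B.mean(0)
    th=np.arctan2((a[:,0]*b[:,1]-a[:,1]*b[:,0]).sum(),(a*b).sum())
    C=np.array([[np.cos(th),-np.sin(th)],[np.sin(th),np.cos(th)]])
    o=B.mean(0)-C@A.mean(0);print('flask',o,'yaw',np.degrees(th),'bar',o+C@[.032,0],'noz',o+C@[-.11,0],'cap',o+C@[-.026,0],'res',np.abs(B-o-A@C.T).max());return o,th
def goto(p,yaw):
    "rows to tool-down pose at p with tool y along yaw (deg)"
    s=sense();R0=Ro.from_quat(s['eef_rot']);y=np.radians(yaw)
    best=min((Ro.from_matrix(np.array([[-np.sin(k),np.cos(k),0],[np.cos(k),np.sin(k),0],[0,0,-1]]).T) for k in(y,y+np.pi)),key=lambda R:(R0.inv()*R).magnitude())
    print('turn',(R0.inv()*best).as_rotvec(),'shift',R0.inv().apply(np.array(p)-s['tcp_pos'])/.03,'t',s['t'])
E
python3 - <<'E'
from h import *
o,th=fit()
m=[]
for c in('top','side'):
    s=snap(c)
    for i in range(2): m.append(W(s,spotter.tip_of(c,'mug_mouth')[0]['at']))
print(np.array(m))
goto((.4,-.22,.31),np.degrees(th))
goto((.4836,.1517,.31),np.degrees(th))
E
```

```text
top flask [0.4529 0.1602 0.0014] 0.76
top carry_bar [0.4884 0.1536 0.2341] 0.66
top nozzle [0.3531 0.1925 0.0985] 0.75
top cap_top [0.4298 0.1701 0.1905] 0.64
side flask [ 0.4524  0.1661 -0.0007] 0.57
side carry_bar [0.4792 0.1515 0.2358] 0.59
side nozzle [0.3469 0.1955 0.0909] 0.75
side cap_top [0.4277 0.171  0.1886] 0.43
flask [0.4537 0.1625] yaw -17.09074422229023 bar [0.4842 0.153 ] noz [0.3485 0.1948] cap [0.4288 0.1701] res 0.005043010788630082
[[ 0.4894 -0.1523  0.0481]
 [ 0.4894 -0.1523  0.0481]
 [ 0.4888 -0.1504  0.0441]
 [ 0.4888 -0.1504  0.0441]]
turn [ 0.0001  0.     -0.9487] shift [10.307  -6.3062 -1.9897] t 2.2
turn [ 0.0001  0.     -0.9487] shift [ 16.8906 -17.1659  -1.9907] t 2.2
```

```bash
python3 -m creep '[[[0,0,0,3,-1,-2,1],[0,0,-0.3,6,-3,-2,1],[0,0,-0.6,9,-5,-2,1],[0,0,-0.94,10.3,-6.3,-2,1],[0,0,-0.94,12,-9,-2,1],[0,0,-0.94,14,-12,-2,1],[0,0,-0.94,16.9,-17.2,-2,1],[0,0,-0.94,16.9,-17.2,-2,1],[0,0,-0.94,16.9,-17.2,-2,1],[0,0,-0.94,16.9,-17.2,-2,1],[0,0,-0.94,16.9,-17.2,-2,1],[0,0,-0.94,16.9,-17.2,-2,1]]]'
python3 - <<'E'
from h import *
goto((.484,.1525,.31),-17.5);print(sense()['tcp_pos'])
E
```

```text
t: 3.7
tcp_pos: [0.4836, 0.1543, 0.3105]
eef_rot: [0.807, 0.591, 0.0, 0.0]
wrist_force: [0.8, -0.5, 0.5]
gripper_width: 0.0853
grasp_force: 0.0
turn [ 0.0008 -0.0002 -0.0014] shift [-0.0533  0.0317  0.0176] t 3.7
[0.4836 0.1543 0.3105]
```

```bash
python3 -m creep '[[[0,0,0,0,0,0.7,1],[0,0,0,0,0,1.2,1],[0,0,0,0,0,1.2,1]]]'
python3 - <<'E'
from h import *
goto((.484,.1525,.232),-17.5)
o,th=fit()
s=snap('side');im=cv2.cvtColor(s['frame'],cv2.COLOR_RGB2BGR)[60:260,200:400];a=cv2.resize(im,(400,400),interpolation=cv2.INTER_CUBIC)
s=snap('top');im=cv2.cvtColor(s['frame'],cv2.COLOR_RGB2BGR)[130:280,210:360];b=cv2.resize(im,(400,400),interpolation=cv2.INTER_CUBIC)
cv2.imwrite('pics/b.png',np.hstack([a,b]))
E
```

```text
t: 4.08
tcp_pos: [0.4829, 0.1515, 0.273]
eef_rot: [0.807, 0.59, -0.001, -0.0]
wrist_force: [-1.5, -0.0, 0.2]
gripper_width: 0.0852
grasp_force: 0.0
turn [-0.0021  0.0014 -0.0025] shift [0.0455 0.028  1.368 ] t 4.075
top flask [0.4544 0.1603 0.002 ] 0.6
top carry_bar [0.4854 0.1535 0.2285] 0.72
top cap_top [ 0.4762  0.3458 -0.0003] 0.41
side flask [ 0.4522  0.1644 -0.002 ] 0.78
side carry_bar [0.4798 0.1486 0.2326] 0.94
side nozzle [0.3493 0.1934 0.0915] 0.9
side cap_top [0.4301 0.1709 0.1874] 0.6
flask [0.4593 0.1847] yaw -26.516588158863883 bar [0.4879 0.1704] noz [0.3609 0.2338] cap [0.436  0.1963] res 0.1494372362033637
```

View pics/b.png

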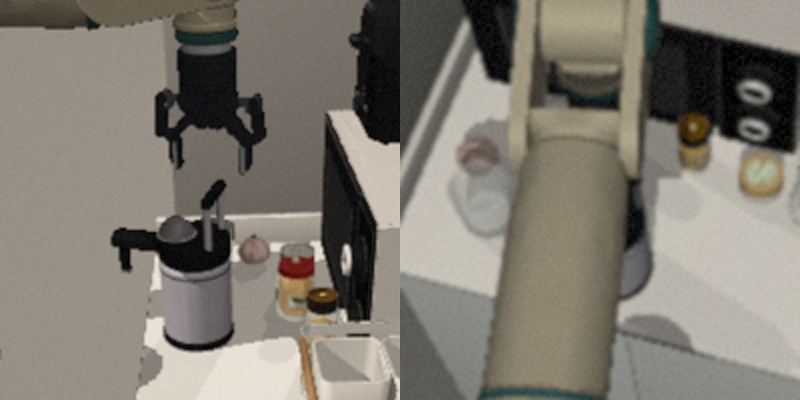

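The side view shows the bar at crop (213,193), between the fingertips at (178,165) and (243,172). The grasp is centred, so I'll descend and close.

```bash
python3 -m creep '[[[0,0,0,0,0,0.5,1],[0,0,0,0,0,1,1],[0,0,0,0.03,0.03,1.35,1],[0,0,0,0.03,0.03,1.35,0.6],[0,0,0,0.03,0.03,1.35,0.4],[0,0,0,0.03,0.03,1.35,0.2],[0,0,0,0.03,0.03,1.35,0],[0,0,0,0.03,0.03,1.35,0],[0,0,0,0.03,0.03,1.35,0],[0,0,0,0.03,0.03,1.35,0]]]'
python3 -c "
from h import *
goto((.484,.1525,.232),-17.5)
o,th=fit(('side',))"
```

```text
t: 5.92
tcp_pos: [0.4848, 0.1527, 0.2344]
eef_rot: [0.807, 0.591, 0.001, 0.0]
wrist_force: [0.9, -2.0, 4.2]
gripper_width: 0.0131
grasp_force: 60.0
turn [ 0.0014 -0.0005 -0.0017] shift [-0.0135 -0.025   0.0793] t 5.925
side flask [ 0.4512  0.1631 -0.002 ] 0.63
side carry_bar [0.4809 0.1524 0.2382] 0.86
side nozzle [0.3477 0.1996 0.0907] 0.66
side cap_top [0.4285 0.1705 0.1854] 0.58
flask [0.4516 0.1627] yaw -19.52109511595895 bar [0.4817 0.152 ] noz [0.3479 0.1994] cap [0.4271 0.1714] res 0.001424406403158874
```

```bash
python3 -m creep '[[[0,0,0,0,0,-0.3,0],[0,0,0,0,0,-0.7,0],[0,0,0,0,0,-1.1,0],[0,0,0,0,0,-1.6,0],[0,0,0,0,0,-1.6,0]]]'
python3 -c "
from h import *
goto((.5258,-.0138,.282),75)
s=snap('side','c')
for z in (0,.1): print(onplane(s,350,235,z),onplane(s,365,355,z))
print(sense()['joint_pos'],sense()['gripper_width'],sense()['wrist_force'])
fit(('side',))
t=snap('top');a=cv2.cvtColor(s['frame'],cv2.COLOR_RGB2BGR)[60:260,200:400];cv2.imwrite('pics/c.png',cv2.resize(a,(500,500)))
"
```

```text
t: 6.8
tcp_pos: [0.485, 0.1529, 0.2837]
eef_rot: [0.807, 0.591, 0.002, 0.001]
wrist_force: [0.2, 0.1, -5.7]
gripper_width: 0.0129
grasp_force: 58.8
turn [ 0.001  -0.0035  1.5256] shift [-4.886   2.9742  0.0559] t 6.8
[0.6048 0.104  0.    ] [ 0.5913 -0.3164  0.    ]
[ 0.5878 -0.0407  0.1   ] [ 0.5765 -0.3966  0.1   ]
[ 0.2328 -0.0021  1.3924 -0.0001  1.7498  0.5397] 0.012785444619742082 [ 0.2012 -0.4959 -5.7874]
side flask [0.4563 0.1626 0.0457] 0.66
side carry_bar [0.4811 0.1531 0.2835] 0.86
side nozzle [0.3468 0.1967 0.1378] 0.93
side cap_top [0.427  0.1702 0.2346] 0.72
flask [0.4525 0.1627] yaw -17.801991696304253 bar [0.483  0.1529] noz [0.3478 0.1963] cap [0.4278 0.1706] res 0.0037302469295368845
```

View pics/c.png

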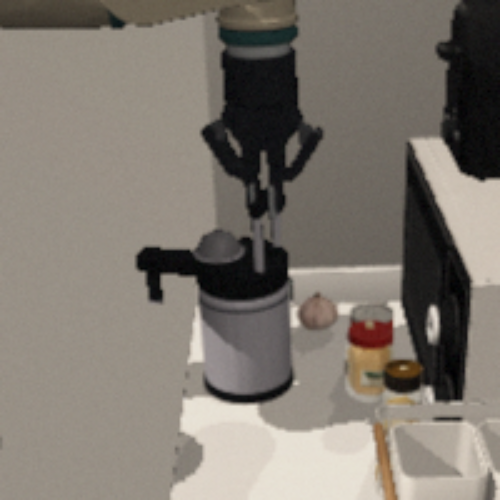

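```bash
python3 -c "
from h import *
goto((.4766,-.0095,.284),95-180)
goto((.4766,-.0095,.284),40)
"
```

```text
turn [-0.0003  0.001   1.1765] shift [-5.2316  1.3876 -0.0895] t 7.15
turn [-0.001   0.0002 -1.0052] shift [-5.2316  1.3876 -0.0895] t 7.15
```

```bash
python3 -m creep '[[[0,0,-0.06,-0.2,0.05,0,0],[0,0,-0.18,-0.6,0.15,0,0],[0,0,-0.32,-1.1,0.3,0,0],[0,0,-0.46,-1.7,0.45,0,0],[0,0,-0.6,-2.3,0.6,0,0],[0,0,-0.74,-2.9,0.75,0,0],[0,0,-0.88,-3.5,0.9,0,0],[0,0,-1.02,-4.1,1.05,0,0],[0,0,-1.14,-4.6,1.2,0,0],[0,0,-1.24,-5,1.3,0,0],[0,0,-1.3,-5.2,1.4,0,0],[0,0,-1.3,-5.23,1.4,0,0]]]'
python3 -c "
from h import *
goto((.4766,-.0095,.284),95)
"
```

```text
t: 8.65
tcp_pos: [0.477, -0.0097, 0.2815]
eef_rot: [0.285, 0.958, 0.0, -0.0]
wrist_force: [-0.1, 0.2, -6.2]
gripper_width: 0.0128
grasp_force: 58.8
turn [ 0.0002 -0.0006 -0.6663] shift [ 0.0157 -0.001  -0.0821] t 8.65
```

```bash
python3 -m creep '[[[0,0,-0.08,0,0,0,0],[0,0,-0.2,0,0,0,0],[0,0,-0.33,0,0,0,0],[0,0,-0.46,0,0,0,0],[0,0,-0.57,0,0,0,0],[0,0,-0.64,0,0,0,0],[0,0,-0.666,0,0,0,0],[0,0,-0.666,0,0,0,0],[0,0,-0.666,0,0,0,0]]]'
python3 - <<'E'
from h import *
goto((.4766,-.0095,.284),95)
o,th=fit(('side','top'))
m=[]
for c in('top','side'):
    s=snap(c,'d'+c)
    for d in spotter.tip_of(c,'mug_mouth')[:1]: m.append((c,W(s,d['at']),d['confidence']))
    if c=='side':
        cv2.imwrite('pics/d.png',cv2.resize(cv2.imread('pics/dside.png')[100:320,220:440],(600,600)))
print(m)
E
```

```text
t: 9.78
tcp_pos: [0.4771, -0.0094, 0.2817]
eef_rot: [-0.044, 0.999, 0.0, -0.0]
wrist_force: [0.0, -0.4, -4.9]
gripper_width: 0.0127
grasp_force: 58.8
turn [ 0.     -0.0001 -0.    ] shift [ 0.016  -0.0018 -0.0751] t 9.775
side flask [ 0.4768 -0.041   0.0444] 0.74
side carry_bar [ 0.4703 -0.0111  0.2812] 0.87
side nozzle [ 0.4843 -0.1487  0.1386] 0.76
side cap_top [ 0.4768 -0.0697  0.2326] 0.82
top flask [ 0.4786 -0.0442  0.0485] 0.82
top carry_bar [ 0.4739 -0.0123  0.2779] 0.92
top nozzle [ 0.49   -0.1515  0.1409] 0.66
top cap_top [ 0.4811 -0.0722  0.2371] 0.76
flask [ 0.4763 -0.043 ] yaw 95.8949127776602 bar [ 0.473  -0.0111] noz [ 0.4876 -0.1524] cap [ 0.479  -0.0688] res 0.0037171593235115624
[('top', array([ 0.4888, -0.1553,  0.0489]), 0.82), ('side', array([ 0.4878, -0.1498,  0.0479]), 0.75)]
```

View pics/d.png

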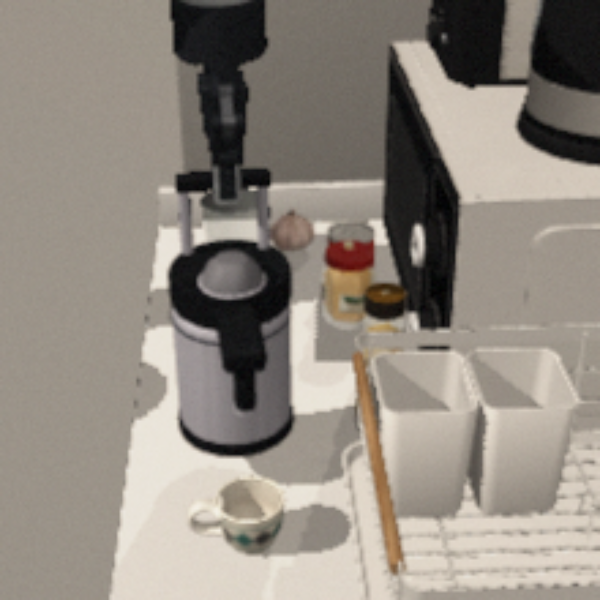

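The side view shows the flask upright, bar gripped, nozzle tip at crop (243,400) pointing toward the mug mouth at (250,495). The nozzle measures within 2 mm of the mouth centre in plan, so I'll lower.

```bash
python3 -m creep '[[[0,0,0,0,0,0.3,0],[0,0,0,0,0,0.7,0],[0,0,0,0,0,1.1,0],[0,0,0,0,0,1.35,0],[0,0,0,0,0,1.45,0],[0,0,0,0,0,1.5,0],[0,0,0,0,0,1.5,0]]]'
python3 - <<'E'
from h import *
print(sense()['tcp_pos'],sense()['wrist_force'])
o,th=fit(('side','top'))
E
```

```text
t: 11.35
tcp_pos: [0.4772, -0.0095, 0.2371]
eef_rot: [-0.044, 0.999, -0.0, 0.0]
wrist_force: [-0.5, -1.1, -5.1]
gripper_width: 0.0127
grasp_force: 58.7
[ 0.4772 -0.0095  0.2371] [-0.4536 -1.1275 -5.0715]
side flask [ 0.4751 -0.0396 -0.0005] 0.94
side carry_bar [ 0.4715 -0.0124  0.2403] 0.94
side nozzle [ 0.4857 -0.1544  0.0969] 0.73
side cap_top [ 0.479  -0.0687  0.19  ] 0.78
top flask [ 0.4751 -0.0478  0.0045] 0.83
top carry_bar [ 0.475  -0.008   0.2343] 0.83
top nozzle [ 0.4891 -0.1531  0.0957] 0.86
top cap_top [ 0.4782 -0.0696  0.1941] 0.53
flask [ 0.4759 -0.0433] yaw 95.8215798826321 bar [ 0.4727 -0.0115] noz [ 0.4871 -0.1528] cap [ 0.4786 -0.0692] res 0.004468078202694056
```

```bash
python3 -m creep '[[[0,0,0,-0.05,0.05,0,0],[0,0,0,-0.05,0.05,0.04,0],[0,0,0,-0.05,0.05,0.08,0],[0,0,0,-0.05,0.05,0.1,0],[0,0,0,-0.05,0.05,0.1,0]]]'
```

```text
t: 12.48
tcp_pos: [0.4787, -0.0077, 0.2347]
eef_rot: [-0.044, 0.999, 0.0, 0.001]
wrist_force: [-1.0, 2.2, 2.2]
gripper_width: 0.0129
grasp_force: 59.8
```

```bash
python3 -m creep '[[[0,0,0,0,0,0,0.1],[0,0,0,0,0,0,0.2],[0,0,0,0,0,0,0.35],[0,0,0,0,0,0,0.6],[0,0,0,0,0,0,0.8],[0,0,0,0,0,0,0.8],[0,0,0,0,0,-0.5,0.8],[0,0,0,0,0,-1.5,0.8],[0,0,0,0,0,-2.5,0.8],[0,0,0,0,0,-2.5,0.8]]]'
python3 - <<'E'
from h import *
o,th=fit(('side','top'))
o,th=fit(('side','top'),'e')
for c in('top','side'):
    s=snap(c)
    for d in spotter.tip_of(c,'mug_mouth')[:1]: print(c,W(s,d['at']),d['confidence'])
a=cv2.imread('pics/eside.png')[120:320,220:420];b=cv2.imread('pics/etop.png')[140:290,270:420]
cv2.imwrite('pics/e.png',np.hstack([cv2.resize(a,(400,400),interpolation=2),cv2.resize(b,(400,400),interpolation=2)]))
E
```

```text
t: 13.72
tcp_pos: [0.4793, -0.008, 0.3125]
eef_rot: [-0.044, 0.999, -0.001, 0.003]
wrist_force: [-0.3, 1.0, -0.5]
gripper_width: 0.0682
grasp_force: 0.0
side flask [ 0.4787 -0.0385 -0.0021] 0.69
side carry_bar [ 0.4713 -0.0094  0.2344] 0.83
side nozzle [ 0.4874 -0.1468  0.0907] 0.75
side cap_top [ 0.4795 -0.0673  0.1853] 0.84
top flask [ 0.4786 -0.0436  0.0026] 0.56
top carry_bar [ 0.4779 -0.0076  0.2316] 0.69
top nozzle [ 0.4897 -0.1475  0.0968] 0.75
top cap_top [ 0.4831 -0.0657  0.1883] 0.48
flask [ 0.4782 -0.0399] yaw 95.65373613393746 bar [ 0.475  -0.0081] noz [ 0.489  -0.1494] cap [ 0.4808 -0.0658] res 0.0037962773987220665
side flask [ 0.4766 -0.1541 -0.0014] 0.74
side carry_bar [ 0.4685 -0.0115  0.2377] 0.95
side nozzle [ 0.486  -0.1516  0.0937] 0.76
side cap_top [ 0.4808 -0.068   0.1871] 0.64
top flask [ 0.4768 -0.0432  0.0004] 0.79
top carry_bar [ 0.4772 -0.0079  0.2291] 0.56
top nozzle [ 0.4918 -0.1503  0.0969] 0.78
top cap_top [ 0.4791 -0.0694  0.1902] 0.76
flask [ 0.4762 -0.0562] yaw 97.45210546187501 bar [ 0.4721 -0.0245] noz [ 0.4905 -0.1653] cap [ 0.4796 -0.082 ] res 0.09786772830043909
top [ 0.4881 -0.1535  0.0476] 0.63
side [ 0.4885 -0.1482  0.046 ] 0.84
```

View pics/e.png

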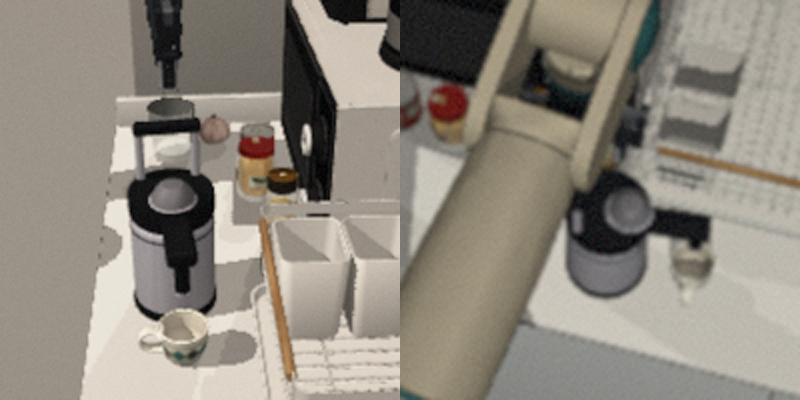

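The flask stands upright with the nozzle (side crop (182,285)) over the mug (180,330), and the gripper is clear. Next I'll turn, close, and move over the cap.

```bash
python3 -c "
from h import *
goto((.482,-.069,.30),5.5)"
```

```text
turn [-0.0001  0.0001  1.5631] shift [ 0.0623 -2.0392  0.2923] t 14.925
```

```bash
python3 -m creep '[[[0,0,0.15,0,-0.3,0,0.4],[0,0,0.3,0,-0.6,0,0],[0,0,0.46,0,-1,0,0],[0,0,0.62,0,-1.4,0,0],[0,0,0.78,0.06,-1.8,0,0],[0,0,0.94,0.06,-2.04,0,0],[0,0,1.1,0.06,-2.04,0,0],[0,0,1.26,0.06,-2.04,0,0],[0,0,1.42,0.06,-2.04,0,0],[0,0,1.563,0.06,-2.04,0,0],[0,0,1.563,0.06,-2.04,0,0],[0,0,1.563,0.06,-2.04,0,0]]]'
python3 -c "
from h import *
goto((.482,-.069,.215),5.5)"
```

```text
t: 16.42
tcp_pos: [0.4821, -0.069, 0.3088]
eef_rot: [0.671, 0.741, -0.0, 0.0]
wrist_force: [-0.2, 0.6, 0.4]
gripper_width: 0.0001
grasp_force: 0.0
turn [-0.      0.      0.0027] shift [ 0.0006 -0.0019  3.1252] t 16.425
```

```bash
python3 -m creep '[[[0,0,0,0,0,0.8,0],[0,0,0,0,0,1.6,0],[0,0,0,0,0,2.4,0],[0,0,0,0,0,2.9,0],[0,0,0,0,0,3.05,0],[0,0,0,0,0,3.05,0]]]'
python3 - <<'E'
from h import *
print(sense()['tcp_pos'])
snap('side','f');cv2.imwrite('pics/f2.png',cv2.resize(cv2.imread('pics/f.png')[100:280,220:400],(600,600),interpolation=2))
E
```

```text
t: 17.18
tcp_pos: [0.4823, -0.0691, 0.2178]
eef_rot: [0.672, 0.74, 0.0, 0.0]
wrist_force: [0.3, 0.8, 0.6]
gripper_width: 0.0001
grasp_force: 0.0
[ 0.4823 -0.0691  0.2178]
```

View pics/f2.png

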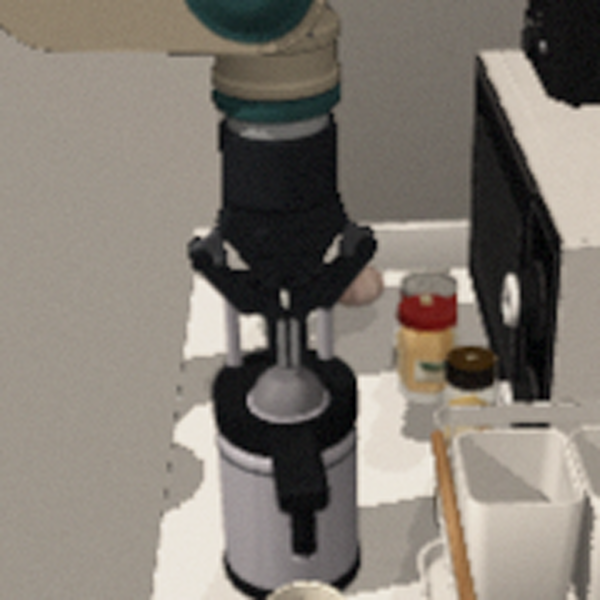

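The shut fingertips at crop (288,367) are just over the middle of the dome. Pressing.

```bash
python3 -m creep '[[[0,0,0,0,0,0.15,0],[0,0,0,0,0,0.3,0],[0,0,0,0,0,0.4,0],[0,0,0,0,0,0.5,0],[0,0,0,0,0,0.6,0],[0,0,0,0,0,0.65,0],[0,0,0,0,0,0.65,0]]]'
```

```text
t: 18.1
tcp_pos: [0.4823, -0.0691, 0.1988]
eef_rot: [0.672, 0.74, 0.0, 0.001]
wrist_force: [-1.5, 0.3, 8.1]
gripper_width: 0.0002
grasp_force: 3.9
```

```bash
python3 -m creep '[[[0,0,0,0,0,0.05,0],[0,0,0,0,0,0.09,0],[0,0,0,0,0,0.12,0],[0,0,0,0,0,0.12,0]]]'
```

```text
t: 18.6
tcp_pos: [0.4824, -0.0691, 0.1958]
eef_rot: [0.672, 0.74, 0.0, 0.001]
wrist_force: [-2.7, -0.0, 9.8]
gripper_width: -0.0001
grasp_force: 4.7
```

```bash
python3 -m creep '[[[0,0,0,0,0,0.03,0],[0,0,0,0,0,0.06,0],[0,0,0,0,0,0.06,0]]]'
```

```text
t: 18.98
tcp_pos: [0.4829, -0.0694, 0.1957]
eef_rot: [0.672, 0.74, 0.001, 0.002]
wrist_force: [-5.0, 1.0, 16.7]
gripper_width: 0.0002
grasp_force: 8.6
```

The stop is reached: z holds while the force climbs past 10 N. Now straight up.

```bash
python3 -m creep '[[[0,0,0,0,0,-0.1,0],[0,0,0,0,0,-0.3,0],[0,0,0,0,0,-0.6,0],[0,0,0,0,0,-1.2,0],[0,0,0,0,0,-2.2,0],[0,0,0,0,0,-3.5,0],[0,0,0,0,0,-4,0],[0,0,0,0,0,-4,0]]]'
python3 - <<'E'
from h import *
for i in range(2): o,th=fit(('side','top'),'g')
for c in('top','side'):
    s=snap(c)
    for d in spotter.tip_of(c,'mug_mouth')[:1]: print(c,W(s,d['at']),d['confidence'])
a=cv2.imread('pics/gside.png')[120:320,220:420];b=cv2.imread('pics/gtop.png')[140:290,270:420]
cv2.imwrite('pics/g.png',np.hstack([cv2.resize(a,(400,400),interpolation=2),cv2.resize(b,(400,400),interpolation=2)]))
E
```

```text
t: 19.98
tcp_pos: [0.4823, -0.0691, 0.3128]
eef_rot: [0.672, 0.74, 0.0, 0.001]
wrist_force: [1.0, -0.8, 0.5]
gripper_width: 0.0001
grasp_force: 0.0
side flask [ 0.4784 -0.0363 -0.0023] 0.87
side carry_bar [ 0.4738 -0.0107  0.2318] 0.57
side nozzle [ 0.4871 -0.1458  0.0909] 0.9
side cap_top [ 0.4785 -0.0647  0.1888] 0.55
top flask [ 0.4791 -0.0444  0.0005] 0.67
top nozzle [ 0.4912 -0.1493  0.097 ] 0.92
top cap_top [ 0.4802 -0.0664  0.1898] 0.42
flask [ 0.4775 -0.0398] yaw 96.09262503361958 bar [ 0.4741 -0.008 ] noz [ 0.4892 -0.1492] cap [ 0.4803 -0.0657] res 0.004510767462408936
side flask [ 0.479  -0.0376 -0.002 ] 0.9
side nozzle [ 0.4833 -0.1486  0.0918] 0.73
side cap_top [ 0.4773 -0.0638  0.1859] 0.8
top flask [ 0.4766 -0.0456  0.0001] 0.9
top nozzle [ 0.4939 -0.1524  0.098 ] 0.83
flask [ 0.4769 -0.0407] yaw 95.91518118616547 bar [ 0.4736 -0.0088] noz [ 0.4883 -0.1501] cap [ 0.4796 -0.0665] res 0.005579012548066137
top [ 0.4902 -0.1531  0.0455] 0.52
side [ 0.4899 -0.148   0.0447] 0.96
```

View pics/g.png

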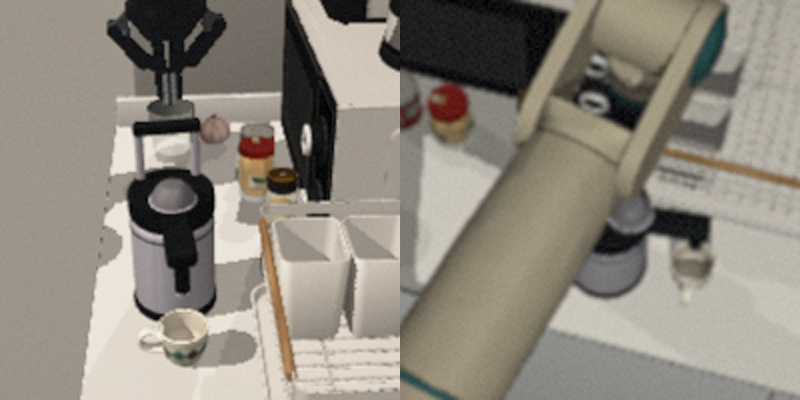

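The picture is unchanged from before the press: nozzle at side crop (182,285) over the mug at (180,330), cap up again, arm clear. Handing in.

```bash
python3 -c "
from workcell import manip; print(manip.sign_off())"
```

```text
the job is handed in; nothing more can be done
None
```

The pump flask stands upright with its nozzle about 1–2 mm from the mug's centre as measured; I let go of it, then pressed the cap to its stop and let it spring back, moved the arm clear, and handed the job in at about 21 s.

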